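Close the core of the demountable transformer with the yoke that fits

ROBOT

A 7-joint arm with a two-finger parallel gripper is mounted at the origin on a cart in front of the work surface, level with it; the furniture and walls round the work are solid. World frame = base frame: x ahead of the robot, y to its left, z up, the work surface at z = 0. Lengths are in m, angles in rad, forces in N, time in s.
With the tool pointing down it reaches from about 0.425 to 0.875 m from the base axis. Payload 4.7 kg.
Tool frame: the origin (TCP) lies at the very end of the fingers, on their centre line; the grasp point (between the pads) lies 19 mm behind it; z points along the fingers, y is the line along which they close (so a half turn about z gives the same grasp; the last joint's range is limited). The gripper opens to 87 mm and grips with 3 to 60 N. Pads are 19 mm wide; open, the fingers measure 117 mm over their backs; the gripper's body (75 mm by 190 mm) begins 51 mm behind the grasp point.
Start: joints at [-1.236, 0.321, -0.07, 1.45, 0.023, 1.371, -0.057], TCP at [0.205, 0.617, 0.223] pointing down, gripper open.
Joint ranges: [-2.86, 2.86], [-0.3, 2.09], [-1.38, 1.24], [0.06, 2.45], [-1.56, 4.7], [0.09, 2.05], [-2.69, 2.69]. Speed limits (rad/s): [2.57, 2.57, 3.14, 3.14, 3.14, 3.14, 3.14].

INTERFACE

Orientations are given as a rotation vector (axis times angle).
In Python, from station import manip, optics gives the robot as it stands.
- The arm moves only by the tool arm_command, never from a script. Its argument "moves" is a list of rows, each an object with "gripper": the closure, from -1 (fully open) to 1 (shut); "slide": the shift along the tool's x, y, z in m, a list of three; "rotation": the turn, a rotation vector about the tool's x, y, z in rad, a list of three. A call has 1 to 5 rows; each row is the pose to reach, as a shift and turn from the pose commanded when the call began, along the tool's axes at that moment; what a row does not reach only later rows make up. A row lasts 1/12 s, in which the tool goes at most 41.7 mm and 7.16 degrees, less where a joint would pass 70% of its speed; a pose out of reach is approached as far as the arm can. A call with a gripper value outside its range is refused whole. The fingers move at their own pace and stop on an object; "newtons" is the grip in N (left out, the last holds). Time passes only in rows, so rows that repeat a pose let the fingers close. It gives the time, the measured TCP pose, the force, the opening and the grip force at its end, in the units of the state.
- manip.state(): the state, without advancing time (a new reading comes with each control period).
- optics.grab_frame(name): name is "side" or "top"; returns (picture, depth): 480x640x3 uint8, blue, green, red; 480x640 float32, m along the optical axis (not along the pixel's ray), 0 where there is no reading.
- optics.camera_info(name): a dict with "fov_y" (degrees; the focal length in pixels is half the picture's height over the tangent of half this angle, whatever the lens; pixels are square), "cx", "cy" (the principal point, pixels), "D" ([k1, k2, p1, p2, k3] as OpenCV has them; the pictures are not rectified), "rvec" (rotation vector, rad) and "tvec" (3), from world to camera coordinates, as OpenCV has them. Camera axes: x right, y down, z forward; pixel columns grow to the right and rows downward; lengths in m; the calibration is good to about 2 mm. A picture is of the moment at which its call begins. camera_info takes no time and is no camera call.
- manip.finish_job(): hands the job in; it is judged then, once.
The state is a dict: "time": time; "q": joint angles; "dq": joint speeds; "effort": joint torques, N m; "tcp_pos": TCP position; "ee_rot": TCP orientation; "ft_force": force on the tool from outside, world axes, zero at the start; "moment": the same for the moment, N m; "gripper_width": finger opening in m; "gripper_force": force on a finger pad.
Only numpy, scipy, OpenCV 4.12 (cv2) and the standard library are available. Lean on these libraries where they do the work, as an engineer would, in place of code of your own. Each camera call takes 0.05 s, during which the arm holds its last target. There are 200 camera calls.

TASK

Close the magnetic circuit of the demountable transformer: swing its clamping bail right back over the coils, pick out the one yoke bar that matches the U-core (as long as the core is wide over its two limbs, and as thick as the limbs) and slide it along the board, without lifting it, gently home between the cheeks until it lies flat against both pole faces. Then swing the bail over it and press it down until it jams against the yoke's front. Leave the other bars and the small parts round about where they lie.

Things in the scene. Friction and masses are not known exactly. Their poses are not given: they have to be found in the camera images.
- board: Plywood experiment board, fixed, 280 (x) x 560 (y) x 18 mm, origin at the centre of its underside; x points away from the robot. It carries the U-core, two coils, two cheeks and the bail. The four yoke bars lie flat on it, two at its left and two at its right (bar centres about 175 mm from the middle), in any order, lengthwise roughly along the board's y
- seat (a point): Fixed point on the board's top (board x = 16, y = 0, z = 18 mm; axes as the board's): where the underside centre of the fully seated right yoke bar comes to lie, in front of the pole faces and between the cheeks
- core (a point): Middle between the two pole faces, on the board's top (board x = 30, y = 0, z = 18 mm). The laminated U-core lies flat, section 28 x 28 mm, 120 mm wide over its two limbs (limb centres y = +-46), pole faces looking to -x. Two coils sit on the limbs from 16 to 70 mm behind this point, out to y = +-75, 34 mm gap between them, tops 43 mm above it
- cheeks (a point): Middle between the front tips of the two grey locating cheeks (board x = -4, y = 0, z = 18 mm). The cheeks, 4 mm thick, stand either side of the pole faces, inner faces at y = +-64.5 mm, 36 mm high (52 mm at the hinge), from 22 mm in front of the pole faces to 13 mm behind; a 30 degree lead-in flare 26 mm high opens to y = +-71 at the tips
- bail (a joint): Clamping bail, a U-shaped steel stirrup hinged on the cheeks about an axis along board y at board x = 38, z = 58 mm; arms at y = +-82. Rad: 0 bearing on the seated right yoke's front (arms slope 22 degrees down to the robot), 1.95 straight up, 3.0 back stop over the coils, -0.25 lower stop. Stiff hinge (0.07 N m), stays where left. Starts down, blocking the empty seat
- bail_bar (a point): Middle (on the axis) of the bail's cross-bar, 164 mm long along board y, 47.5 mm from the hinge axis: a 10 mm steel rod that carries in its middle a freely turning sleeve, 16 mm in diameter, 70 mm long. Pressed down (10 N) in front of the seated yoke the sleeve wedges on the yoke's front, its top then 2 mm above the yoke's; a yoke 2 mm short of home stops it at about 0.13
- bar_a: Yoke bar of laminated steel, loose, 120 mm long (own y), 28 mm thick (own x), 28 mm high, 0.6 to 0.9 kg; origin at the centre of its underside
- bar_b: Yoke bar like bar_a but 100 mm long (own y), 28 mm thick, 28 mm high; origin at the centre of its underside
- bar_c: Yoke bar like bar_a but 140 mm long (own y), 28 mm thick, 28 mm high; origin at the centre of its underside
- bar_d: Yoke bar like bar_a but only 18 mm thick (own x), 120 mm long (own y), 28 mm high; origin at the centre of its underside
- solder: Solder reel, 58 mm in diameter, 38 mm high, loose on the board's left back corner; origin at the centre of its underside
- block_r1: Plug-in component block 26 x 52 x 19 mm, loose, at the left of the coils; origin at the centre of its underside
- starter_a: Glow starter can, 21 mm in diameter, 39 mm high, loose, standing on the board's right back corner; origin at the centre of its underside
- block_r2: Plug-in component block 26 x 52 x 19 mm, loose, at the right of the coils; origin at the centre of its underside
- power_unit: Bench power supply, fixed at the bench's right end, 337 (x) x 323 (y) x 193 mm high, carrying handles on its front; not used here but an obstacle between the board and the right; origin at the centre of its underside

How it is judged:
By the outcome, as a careful person would: the job done as asked, in the order asked, and still so for the second after the job is handed in, with the robot touching nothing.
It also fails if it takes over 72 s, if anything falls off the work surface, if the arm or the gripper's body presses on something with over 40 N, if the wrist force passes 120 N, or if a joint passes its speed limit or range.

## Working session

There is one attempt and no reset: what is moved stays moved. The work goes in short steps, Python scripts to look and compute and a tool call to move; the robot and the scene stay as the last step left them, time stands still between calls to the robot, and variables do not carry over. Pictures are saved under pics/ and viewed, at most 14 in all, crops included, and the job is handed in when it is done.

Besides the shell and the picture viewer there is one more tool, called after "Request:" as name(argument=value, ...) on one line, values as JSON. arm_command: Moves the arm, as the interface text tells. Its arguments: {"type":"object","properties":{"moves":{"type":"array"},"newtons":{"type":"number"}},"required":["moves"]}

```bash
mkdir -p pics; ls; cat > h.py <<'E'
import numpy as np, cv2
from station import manip, optics
from scipy.spatial.transform import Rotation as R
def cam(n):
    i=optics.camera_info(n); f=240/np.tan(np.radians(i["fov_y"])/2)
    K=np.array([[f,0,i["cx"]],[0,f,i["cy"]],[0,0,1]]); return K,np.array(i["D"],float),R.from_rotvec(i["rvec"]).as_matrix(),np.array(i["tvec"],float)
def ray(n,uv):
    K,D,Rm,t=cam(n); p=cv2.undistortPoints(np.array(uv,float).reshape(-1,1,2),K,D).reshape(-1,2)
    d=np.c_[p,np.ones(len(p))]@Rm; return -Rm.T@t,d   # d scaled so depth multiplies
def plane(n,uv,z):
    o,d=ray(n,uv); return o+d*((z-o[2])/d[:,2])[:,None]
def depthpts(n,uv,dep):
    o,d=ray(n,uv); uv=np.array(uv).astype(int).reshape(-1,2); return o+d*dep[uv[:,1],uv[:,0]][:,None]
def proj(n,P):
    K,D,Rm,t=cam(n); return cv2.projectPoints(np.array(P,float).reshape(-1,1,3),cv2.Rodrigues(Rm)[0],t,K,D)[0].reshape(-1,2)
E
python3 - <<'E'
from h import *
for n in("side","top"):
    p,d=optics.grab_frame(n); cv2.imwrite(f"pics/{n}0.png",p); np.save(f"{n}0.npy",d)
    K,D,Rm,t=cam(n); print(n,K[0,0],-Rm.T@t,Rm[2],D,(d>0).mean())
s=manip.state(); print({k:np.round(v,4).tolist() for k,v in s.items()})
E
```

```text
pics
side 477.732794085945 [ 0.33263145 -0.74952473  0.71904226] [ 0.22211463  0.74802885 -0.62539422] [-0.01650317  0.          0.          0.          0.        ] 0.9888704427083334
top 600.6399372036934 [0.4421736  0.04310449 1.56091015] [ 0.075293   -0.00315972 -0.99715645] [0.0429818 0.        0.        0.        0.       ] 0.9959016927083333
{'time': 0.1, 'q': [-1.2359, 0.3218, -0.0701, 1.4516, 0.0226, 1.3708, -0.0569], 'dq': [-0.0016, 0.0004, -0.001, -0.0047, -0.0012, 0.0002, -0.0013], 'effort': [-0.0002, -49.2574, -0.4057, -31.3396, -0.0641, 0.0394, 0.0001], 'tcp_pos': [0.2048, 0.6164, 0.2216], 'ee_rot': [-0.5016, -3.1011, 0.0027], 'ft_force': [-0.5709, 0.0275, 0.4095], 'moment': [0.0329, 0.0104, -0.0517], 'gripper_force': 0.0, 'gripper_width': 0.0871}
```

View pics/top0.png

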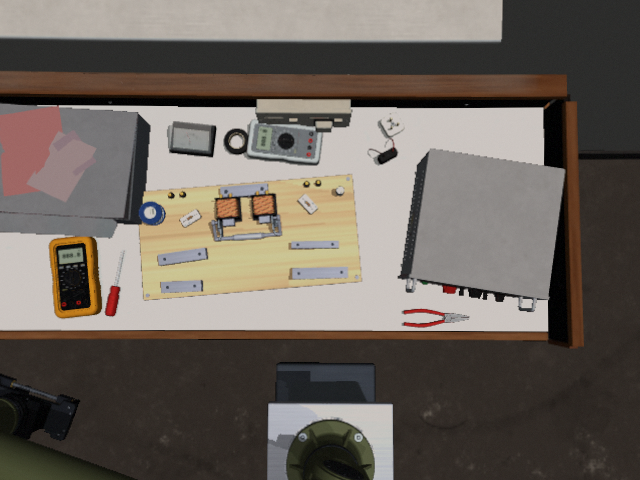

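View pics/side0.png

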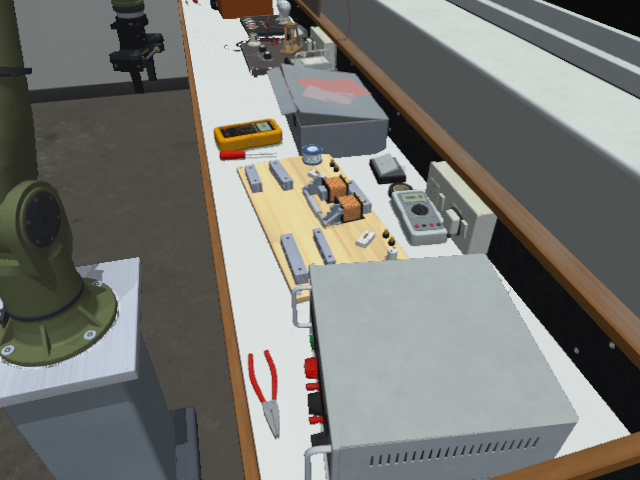

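Top view: board centred about (250,237) px. Bars lie at (182,256) and (181,286) on the left, with (314,245) (thin) and (319,273) (long) on the right. The bail is down with its cross-bar near (246,237). Side view: board at (320,215), with the left bars at (253,178) and (281,174). Next I measure.

```bash
python3 - <<'E'
from h import *
p=cv2.imread("pics/top0.png"); d=np.load("top0.npy"); hsv=cv2.cvtColor(p,cv2.COLOR_BGR2HSV)
wood=cv2.inRange(hsv,(12,50,120),(30,255,255)); wood[:170]=0; wood[305:]=0; wood[:,:135]=0;wood[:,370:]=0
wood=cv2.morphologyEx(wood,cv2.MORPH_OPEN,np.ones((3,3)))
pts=cv2.findNonZero(wood); hull=cv2.convexHull(pts)
r=cv2.minAreaRect(hull); c=cv2.boxPoints(r); P=plane("top",c,.018); print("board corners\n",P.round(4), "ctr",P.mean(0).round(4),[np.linalg.norm(P[i]-P[i-1]).round(4) for i in range(4)])
yy,xx=np.mgrid[175:300,140:360]; uv=np.c_[xx.ravel(),yy.ravel()]; X=depthpts("top",uv,d)
ww=wood[yy.ravel(),xx.ravel()]>0; print("board top z med",np.median(X[ww,2]))
poly=np.zeros_like(wood); cv2.fillConvexPoly(poly,hull,255)
m=cv2.bitwise_and(poly,cv2.bitwise_not(wood))
for n,(x0,x1,y0,y1) in dict(lb=(150,215,244,270),lf=(153,215,276,297),rb=(284,345,236,254),rf=(284,352,263,284)).items():
    q=hsv[y0:y1,x0:x1]; mm=((q[...,1]<60)).astype(np.uint8)*255
    k=cv2.findContours(mm,cv2.RETR_EXTERNAL,cv2.CHAIN_APPROX_NONE)[0]; k=max(k,key=cv2.contourArea)+np.array([x0,y0])
    ins=np.zeros_like(wood); cv2.drawContours(ins,[k],-1,255,-1); v,u=np.nonzero(ins); Z=depthpts("top",np.c_[u,v],d)[:,2]; z=np.median(Z)
    b=cv2.boxPoints(cv2.minAreaRect(np.c_[u,v].astype(np.float32))); B=plane("top",b,z); e=[B[1]-B[0],B[2]-B[1]]; L=max(e,key=np.linalg.norm)
    print(n,"z",z.round(4),"ctr",B.mean(0).round(4),"size(+~2.4mm)",[np.linalg.norm(i).round(4) for i in e],"ang",np.degrees(np.arctan2(-L[0],L[1])).round(2)%180)
# heights via zoom image
g=cv2.resize(p[170:305,135:370],None,fx=3.4,fy=3.4,interpolation=cv2.INTER_CUBIC); cv2.imwrite("pics/topz.png",g)
E
```

```text
board corners
 [[ 0.6897  0.5076  0.018 ]
 [ 0.7403 -0.0556  0.018 ]
 [ 0.4604 -0.0784  0.018 ]
 [ 0.4124  0.4775  0.018 ]] ctr [0.5757 0.2128 0.018 ] [np.float64(0.2789), np.float64(0.5654), np.float64(0.2809), np.float64(0.558)]
board top z med 0.01810376378954115
lb z 0.0454 ctr [0.522  0.3746 0.0454] size(+~2.4mm) [np.float64(0.1246), np.float64(0.0309)] ang 8.719999999999999
lf z 0.0457 ctr [0.4473 0.3751 0.0457] size(+~2.4mm) [np.float64(0.1035), np.float64(0.0292)] ang 2.759999999999991
rb z 0.0445 ctr [0.5547 0.0407 0.0445] size(+~2.4mm) [np.float64(0.0203), np.float64(0.1216)] ang 0.22999999999998977
rf z 0.0452 ctr [0.4826 0.0279 0.0452] size(+~2.4mm) [np.float64(0.1417), np.float64(0.0302)] ang 1.8100000000000023
```

View pics/topz.png

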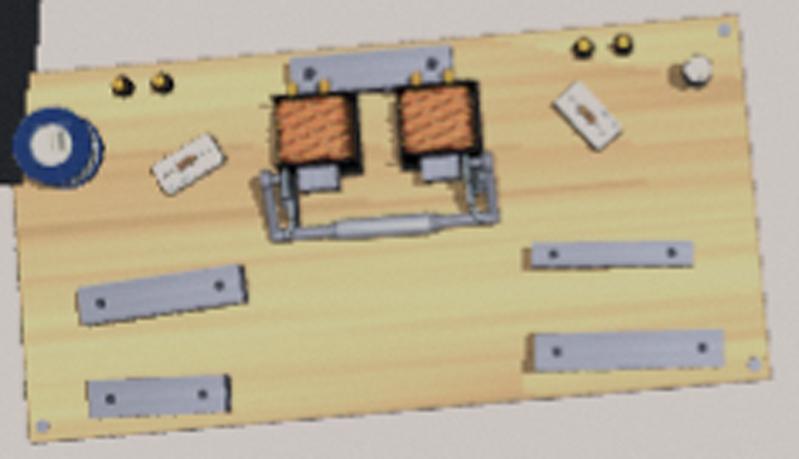

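The bars are clear: left-back measures 122 x 28.5 mm, so it is bar_a (left-front is 100, right-back is thin, right-front is 140). The zoom shows the bail sleeve at about (385,226) in the crop, i.e. (248,236) full frame. Next I refine the board pose and measure bail and bar heights in both views.

```bash
cat >> h.py <<'E'
def board(p):
    hsv=cv2.cvtColor(p,cv2.COLOR_BGR2HSV); w=cv2.inRange(hsv,(12,50,120),(30,255,255)); w[:170]=0; w[305:]=0; w[:,:135]=0;w[:,370:]=0
    w=cv2.morphologyEx(w,cv2.MORPH_OPEN,np.ones((3,3)))
    fit=lambda uv:cv2.fitLine(plane("top",uv,.018)[:,:2].astype(np.float32),cv2.DIST_HUBER,0,.001,.001).ravel()
    cs=np.arange(165,340); rs=np.arange(225,275)
    F=fit([(c,np.nonzero(w[:,c])[0].max()+.5) for c in cs]); B=fit([(c,np.nonzero(w[:,c])[0].min()-.5) for c in cs])
    Rt=fit([(np.nonzero(w[r])[0].max()+.5,r) for r in rs]); L=fit([(np.nonzero(w[r])[0].min()-.5,r) for r in rs])
    def X(a,b): s=np.linalg.solve(np.c_[a[:2],-b[:2]],b[2:]-a[2:]); return a[2:]+s[0]*a[:2]
    C=np.array([X(F,L),X(F,Rt),X(B,Rt),X(B,L)]); v=(C[0]-C[1]+C[3]-C[2]); return C,C.mean(0),np.arctan2(-v[0],v[1])
def tob(P,c,a):
    P=np.array(P); M=np.array([[np.cos(a),np.sin(a)],[-np.sin(a),np.cos(a)]]); Q=P.copy(); Q[:,:2]=(P[:,:2]-c)@M.T; return Q
E
python3 - <<'E'
from h import *
p=cv2.imread("pics/top0.png"); C,c,a=board(p)
print(C.round(4),c.round(4),np.degrees(a).round(2),[np.linalg.norm(C[i]-C[i-1]).round(4) for i in range(4)])
for n in("top","side"):
    d=np.load(n+"0.npy"); v,u=np.mgrid[0:480,0:640]; X=tob(depthpts(n,np.c_[u.ravel(),v.ravel()],d),c,a)*1000
    def rep(t,x,y,z):
        s=X[(X[:,0]>x[0])&(X[:,0]<x[1])&(X[:,1]>y[0])&(X[:,1]<y[1])&(X[:,2]>z[0])&(X[:,2]<z[1])]
        if len(s)<4: print(n,t,len(s)); return
        print(n,t,len(s),"min/5/50/95/max",*[np.percentile(s,q,axis=0).round(1).tolist() for q in (0,5,50,95,100)])
    rep("board",(-130,-70),(-60,60),(0,40))
    rep("sleeve",(-35,20),(-30,30),(24,75))
    rep("rod",(-35,15),(38,75),(24,60))
    rep("bar_a top",(-70,-10),(95,240),(40,60))
    rep("coilL",(40,110),(12,80),(55,75)); rep("coilR",(40,110),(-80,-12),(55,75))
    rep("poletopL",(25,45),(30,62),(38,52)); rep("cheeks hinge",(20,60),(60,90),(60,90)); rep("cheek hingeR",(20,60),(-90,-60),(60,90))
E
```

```text
[[ 0.4121  0.4779]
 [ 0.4617 -0.0785]
 [ 0.7401 -0.0537]
 [ 0.6898  0.5026]] [0.5759 0.2121] 5.13 [np.float32(0.2788), np.float32(0.5587), np.float32(0.2794), np.float32(0.5585)]
top board 1091 min/5/50/95/max [-130.0, -59.8, 6.8] [-126.9, -53.7, 12.5] [-100.1, 0.1, 18.0] [-73.2, 53.8, 23.9] [-70.2, 60.0, 29.3]
top sleeve 163 min/5/50/95/max [-34.5, -29.3, 24.1] [-11.5, -26.4, 25.4] [-2.3, -0.8, 37.7] [6.1, 26.6, 43.6] [19.5, 29.5, 46.6]
top rod 85 min/5/50/95/max [-34.8, 38.3, 24.1] [-10.8, 40.2, 24.6] [-0.6, 58.9, 35.8] [13.4, 71.8, 48.6] [14.4, 74.8, 53.8]
top bar_a top 521 min/5/50/95/max [-56.4, 108.0, 40.1] [-52.0, 114.4, 41.3] [-39.0, 169.3, 45.9] [-25.5, 222.3, 51.3] [-21.7, 228.3, 59.0]
top coilL 372 min/5/50/95/max [40.7, 17.7, 55.0] [47.1, 24.7, 55.5] [74.0, 46.3, 59.0] [99.6, 69.8, 64.9] [107.2, 74.3, 69.4]
top coilR 383 min/5/50/95/max [40.6, -77.5, 55.0] [46.7, -67.9, 55.4] [73.4, -45.0, 59.0] [99.7, -21.8, 64.5] [108.5, -17.0, 69.7]
top poletopL 70 min/5/50/95/max [29.2, 33.1, 38.2] [29.7, 33.6, 41.2] [36.9, 46.1, 45.5] [44.4, 59.8, 50.8] [44.9, 61.1, 51.9]
top cheeks 
[... 737 characters left out ...]
6] [-28.9, 219.9, 47.9] [-25.4, 226.8, 49.6]
side coilL 265 min/5/50/95/max [41.5, 12.6, 55.0] [42.8, 18.0, 55.5] [71.3, 40.4, 58.2] [98.0, 66.9, 62.1] [105.0, 72.9, 63.7]
side coilR 295 min/5/50/95/max [41.2, -79.4, 55.0] [43.2, -73.5, 55.9] [71.5, -51.1, 58.4] [98.8, -26.6, 62.0] [104.3, -21.2, 64.9]
side poletopL 70 min/5/50/95/max [25.2, 30.4, 38.2] [25.9, 31.2, 39.8] [33.7, 43.7, 46.1] [42.7, 61.1, 50.6] [43.5, 61.9, 51.9]
side cheeks hinge 34 min/5/50/95/max [20.2, 60.1, 60.6] [20.7, 61.1, 61.1] [31.6, 64.2, 65.0] [42.6, 81.9, 70.1] [44.7, 86.6, 71.2]
side cheek hingeR 65 min/5/50/95/max [20.1, -89.2, 60.0] [22.1, -87.8, 60.2] [32.2, -71.1, 63.3] [44.6, -67.3, 70.3] [59.2, -64.0, 70.8]
```

```bash
cat >> h.py <<'E'
BC=np.array([.5759,.2121]); BA=np.radians(5.13)
def goal(x,y,z,yaw=0):
    """board coords mm, tool down, tool y = board x turned by yaw deg -> slide (m), rotation"""
    s=manip.state(); R0=R.from_rotvec(s["ee_rot"]); c,si=np.cos(BA),np.sin(BA)
    P=np.r_[BC+np.array([[c,-si],[si,c]])@[x/1e3,y/1e3],z/1e3]
    g=BA+np.radians(yaw); Rg=R.from_matrix(np.array([[-np.sin(g),np.cos(g),0],[np.cos(g),np.sin(g),0],[0,0,-1]]).T)
    print("slide",R0.inv().apply(P-s["tcp_pos"]).round(4),"rot",(R0.inv()*Rg).as_rotvec().round(4))
def st():
    s=manip.state(); b=tob(np.array(s["tcp_pos"])[None],BC,BA)[0]*1000
    ty=R.from_rotvec(s["ee_rot"]).as_matrix()
    print("t",s["time"],"board mm",b.round(1),"yaw",(np.degrees(np.arctan2(ty[1,1],ty[0,1])-BA)).round(2),"tilt",np.degrees(np.arccos(-ty[2,2])).round(2),"F",np.round(s["ft_force"],1),"w",round(s["gripper_width"],4),"gf",round(s["gripper_force"],1))
E
python3 -c "
from h import *
st();goal(0,0,150)"
```

```text
t 0.1 board mm [-333.4  435.8  221.6] yaw 66.49 tilt 0.1 F [-0.6  0.   0.4] w 0.0871 gf 0.0
slide [-0.4796 -0.2665  0.0721] rot [-1.5000e-03  1.1000e-03  1.1605e+00]
```

Request:
arm_command(moves=[{"gripper": -1, "slide": [-0.03, -0.016, 0.004], "rotation": [0, 0, 0.1]}, {"gripper": 0.2, "slide": [-0.065, -0.036, 0.01], "rotation": [0, 0, 0.2]}, {"gripper": 0.2, "slide": [-0.1, -0.055, 0.015], "rotation": [0, 0, 0.32]}, {"gripper": 0.2, "slide": [-0.135, -0.075, 0.02], "rotation": [0, 0, 0.44]}, {"gripper": 0.2, "slide": [-0.17, -0.095, 0.025], "rotation": [0, 0, 0.56]}])

```text
time: 0.52
tcp_pos: [0.3372, 0.4713, 0.1969]
ee_rot: [-1.347, -2.838, 0.001]
ft_force: [1.3, 0.8, 0.2]
gripper_width: 0.0678
gripper_force: 0.0
```

```bash
python3 -c "
from h import *
st();goal(0,0,150)"
```

```text
t 0.5167 board mm [-214.6  279.5  196.9] yaw 34.08 tilt 0.04 F [1.3 0.8 0.2] w 0.0678 gf 0.0
slide [-0.3517  0.0211  0.047 ] rot [-5.000e-04  4.000e-04  5.948e-01]
```

Request:
arm_command(moves=[{"gripper": 0.2, "slide": [-0.037, 0.002, 0.005], "rotation": [0, 0, 0.12]}, {"gripper": 0.2, "slide": [-0.074, 0.004, 0.01], "rotation": [0, 0, 0.24]}, {"gripper": 0.2, "slide": [-0.111, 0.006, 0.015], "rotation": [0, 0, 0.36]}, {"gripper": 0.2, "slide": [-0.148, 0.008, 0.02], "rotation": [0, 0, 0.48]}, {"gripper": 0.2, "slide": [-0.185, 0.01, 0.025], "rotation": [0, 0, 0.59]}])

```text
time: 0.93
tcp_pos: [0.4626, 0.3351, 0.1721]
ee_rot: [-2.114, -2.324, 0.0]
ft_force: [-0.5, 0.5, -0.3]
gripper_width: 0.038
gripper_force: 0.0
```

```bash
python3 -c "
from h import *
st();goal(0,0,130)"
```

```text
t 0.9333 board mm [-101.9  132.6  172.1] yaw 0.27 tilt 0.02 F [-0.5  0.5 -0.3] w 0.038 gf 0.0
slide [-0.1331  0.1013  0.0421] rot [-0.0003  0.0001  0.0048]
```

Request:
arm_command(moves=[{"gripper": 0.2, "slide": [-0.03, 0.022, 0.01], "rotation": [0, 0, 0]}, {"gripper": 0.2, "slide": [-0.06, 0.045, 0.02], "rotation": [0, 0, 0]}, {"gripper": 0.2, "slide": [-0.09, 0.068, 0.03], "rotation": [0, 0, 0]}, {"gripper": 0.2, "slide": [-0.12, 0.09, 0.04], "rotation": [0, 0, 0]}, {"gripper": 0.2, "slide": [-0.133, 0.101, 0.05], "rotation": [0, 0, 0.005]}])

```text
time: 1.35
tcp_pos: [0.5787, 0.2083, 0.122]
ee_rot: [2.118, 2.315, -0.002]
ft_force: [1.3, -0.5, -0.5]
gripper_width: 0.0347
gripper_force: 0.0
```

Request:
arm_command(moves=[{"gripper": 0.2, "slide": [0, 0, 0.02], "rotation": [0, 0, 0]}, {"gripper": 0.2, "slide": [0, 0, 0.04], "rotation": [0, 0, 0]}, {"gripper": 0.2, "slide": [0, 0, 0.06], "rotation": [0, 0, 0]}, {"gripper": 0.2, "slide": [0, 0, 0.07], "rotation": [0, 0, 0]}])

```text
time: 1.68
tcp_pos: [0.5738, 0.2137, 0.0495]
ee_rot: [-2.113, -2.323, 0.007]
ft_force: [-1.2, -0.1, -0.9]
gripper_width: 0.0346
gripper_force: 0.0
```

```bash
python3 - <<'E'
from h import *
st();goal(0,0,23)
t,dt=optics.grab_frame("top"); s,ds=optics.grab_frame("side")
g=np.hstack([cv2.resize(t[190:260,200:300],(400,280)),cv2.resize(s[150:240,290:390],(400,360))[:280]]); cv2.imwrite("pics/g1.png",g)
E
```

```text
t 1.6833 board mm [-2.   1.7 49.5] yaw 0.3 tilt 0.26 F [-1.2 -0.1 -0.9] w 0.0346 gf 0.0
slide [-0.0017  0.0021  0.0265] rot [-0.0043  0.0016  0.0052]
```

View pics/g1.png

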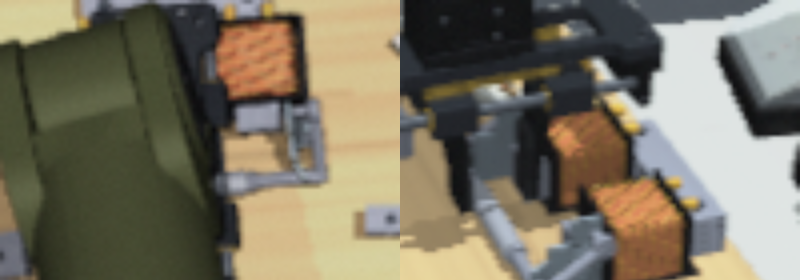

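The crop shows the two fingers straddling the cross-bar (fingers at (460,180) and (550,190), bar between). I descend and grip.

Request:
arm_command(moves=[{"gripper": 0.2, "slide": [0, 0, 0.013], "rotation": [0, 0, 0]}, {"gripper": 0.2, "slide": [0, 0, 0.024], "rotation": [0, 0, 0]}, {"gripper": 0.2, "slide": [0, 0, 0.024], "rotation": [0, 0, 0]}])

```text
time: 2.03
tcp_pos: [0.5743, 0.2143, 0.0267]
ee_rot: [-2.112, -2.324, 0.004]
ft_force: [-0.1, -0.4, -0.7]
gripper_width: 0.035
gripper_force: 0.0
```

Request:
arm_command(moves=[{"gripper": 0.8, "slide": [0, 0, 0], "rotation": [0, 0, 0]}, {"gripper": 0.8, "slide": [0, 0, 0], "rotation": [0, 0, 0]}, {"gripper": 0.8, "slide": [0, 0, 0], "rotation": [0, 0, 0]}, {"gripper": 0.8, "slide": [0, 0, 0], "rotation": [0, 0, 0]}, {"gripper": 0.8, "slide": [0, 0, 0], "rotation": [0, 0, 0]}], newtons=10)

```text
time: 2.45
tcp_pos: [0.5743, 0.2146, 0.0288]
ee_rot: [-2.112, -2.323, 0.003]
ft_force: [-4.0, -1.0, 2.8]
gripper_width: 0.0153
gripper_force: 10.0
```

```bash
python3 -c "
from h import *
st();print(manip.state()['moment'])"
```

```text
t 2.45 board mm [-1.3  2.6 28.8] yaw 0.32 tilt 0.15 F [-4.  -1.   2.8] w 0.0153 gf 10.0
[-2.34558374e-01  1.09339712e+00 -8.66184246e-04]
```

Gripped too high on the sleeve (15.3 mm chord, tool pushed up). I open, go 5 mm lower, and regrip.

Request:
arm_command(moves=[{"gripper": 0.2, "slide": [0, 0, 0], "rotation": [0, 0, 0]}, {"gripper": 0.2, "slide": [0, 0, 0], "rotation": [0, 0, 0]}, {"gripper": 0.2, "slide": [0, 0.001, 0.003], "rotation": [0, 0, 0]}, {"gripper": 0.2, "slide": [0, 0.001, 0.005], "rotation": [0, 0, 0]}, {"gripper": 0.2, "slide": [0, 0.001, 0.005], "rotation": [0, 0, 0]}])

```text
time: 2.87
tcp_pos: [0.5768, 0.2144, 0.0231]
ee_rot: [2.113, 2.324, -0.0]
ft_force: [-0.4, -0.0, -0.3]
gripper_width: 0.0334
gripper_force: 0.0
```

```bash
python3 -c "
from h import *
st()"
```

```text
t 2.8667 board mm [ 1.1  2.2 23.1] yaw 0.3 tilt 0.02 F [-0.4 -0.  -0.3] w 0.0334 gf 0.0
```

Request:
arm_command(moves=[{"gripper": 0.8, "slide": [0, 0, 0.002], "rotation": [0, 0, 0]}, {"gripper": 0.8, "slide": [0, 0, 0.002], "rotation": [0, 0, 0]}, {"gripper": 0.8, "slide": [0, 0, 0.002], "rotation": [0, 0, 0]}, {"gripper": 0.8, "slide": [0, 0, 0.002], "rotation": [0, 0, 0]}, {"gripper": 0.8, "slide": [0, 0, 0.002], "rotation": [0, 0, 0]}], newtons=15)

```text
time: 3.28
tcp_pos: [0.5743, 0.2144, 0.0209]
ee_rot: [-2.111, -2.323, 0.006]
ft_force: [-4.6, -0.2, 1.9]
gripper_width: 0.0155
gripper_force: 15.0
```

```bash
python3 -c "
from h import *
st()"
```

```text
t 3.2833 board mm [-1.3  2.4 20.9] yaw 0.33 tilt 0.28 F [-4.6 -0.2  1.9] w 0.0155 gf 15.0
```

Request:
arm_command(moves=[{"gripper": 0.8, "slide": [0, -0.003, -0.0045], "rotation": [0, 0, 0]}, {"gripper": 0.8, "slide": [0, -0.006, -0.012], "rotation": [0, 0, 0]}, {"gripper": 0.8, "slide": [0, -0.0085, -0.02], "rotation": [0, 0, 0]}, {"gripper": 0.8, "slide": [0, -0.009, -0.028], "rotation": [0, 0, 0]}, {"gripper": 0.8, "slide": [0, -0.0085, -0.036], "rotation": [0, 0, 0]}])

```text
time: 3.7
tcp_pos: [0.566, 0.2136, 0.0579]
ee_rot: [-2.111, -2.323, 0.005]
ft_force: [-4.3, -0.0, -2.6]
gripper_width: 0.0154
gripper_force: 15.0
```

```bash
python3 -c "
from h import *
st()"
```

```text
t 3.7 board mm [-9.8  2.4 57.9] yaw 0.34 tilt 0.22 F [-4.3 -0.  -2.6] w 0.0154 gf 15.0
```

Request:
arm_command(moves=[{"gripper": 0.8, "slide": [0, 0.002, -0.008], "rotation": [0, 0, 0]}, {"gripper": 0.8, "slide": [0, 0.0055, -0.0155], "rotation": [0, 0, 0]}, {"gripper": 0.8, "slide": [0, 0.0105, -0.0225], "rotation": [0, 0, 0]}, {"gripper": 0.8, "slide": [0, 0.0165, -0.028], "rotation": [0, 0, 0]}, {"gripper": 0.8, "slide": [0, 0.023, -0.033], "rotation": [0, 0, 0]}])

```text
time: 4.12
tcp_pos: [0.5924, 0.216, 0.0923]
ee_rot: [2.113, 2.323, 0.004]
ft_force: [0.7, -0.4, -9.0]
gripper_width: 0.0155
gripper_force: 15.0
```

Request:
arm_command(moves=[{"gripper": 0.8, "slide": [0, 0.0075, -0.0035], "rotation": [0, 0, 0]}, {"gripper": 0.8, "slide": [0, 0.0155, -0.0055], "rotation": [0, 0, 0]}, {"gripper": 0.8, "slide": [0, 0.024, -0.0065], "rotation": [0, 0, 0]}, {"gripper": 0.8, "slide": [0, 0.032, -0.0055], "rotation": [0, 0, 0]}, {"gripper": 0.8, "slide": [0, 0.04, -0.0035], "rotation": [0, 0, 0]}])

```text
time: 4.53
tcp_pos: [0.6308, 0.2194, 0.093]
ee_rot: [-2.113, -2.323, 0.004]
ft_force: [-4.6, -1.6, -7.3]
gripper_width: 0.0152
gripper_force: 15.0
```

```bash
python3 -c "
from h import *
st()"
```

```text
t 4.5333 board mm [55.3  2.4 93. ] yaw 0.3 tilt 0.15 F [-4.6 -1.6 -7.3] w 0.0152 gf 15.0
```

Request:
arm_command(moves=[{"gripper": 0.8, "slide": [0, 0.0075, 0.0035], "rotation": [0, 0, 0]}, {"gripper": 0.8, "slide": [0, 0.0145, 0.008], "rotation": [0, 0, 0]}, {"gripper": 0.8, "slide": [0, 0.02, 0.014], "rotation": [0, 0, 0]}, {"gripper": 0.8, "slide": [0, 0.025, 0.021], "rotation": [0, 0, 0]}, {"gripper": 0.8, "slide": [0, 0.0255, 0.023], "rotation": [0, 0, 0]}])

```text
time: 4.95
tcp_pos: [0.6534, 0.2215, 0.07]
ee_rot: [-2.11, -2.321, 0.012]
ft_force: [-15.5, -4.3, 10.8]
gripper_width: 0.0151
gripper_force: 15.0
```

```bash
python3 -c "
from h import *
st()"
```

```text
t 4.95 board mm [78.   2.4 70. ] yaw 0.31 tilt 0.53 F [-15.5  -4.3  10.8] w 0.0151 gf 15.0
```

Request:
arm_command(moves=[{"gripper": 0.1, "slide": [0, -0.001, -0.002], "rotation": [0, 0, 0]}, {"gripper": 0.1, "slide": [0, -0.001, -0.002], "rotation": [0, 0, 0]}, {"gripper": 0.1, "slide": [0, -0.001, -0.002], "rotation": [0, 0, 0]}, {"gripper": 0.1, "slide": [0, -0.001, -0.022], "rotation": [0, 0, 0]}, {"gripper": -0.1, "slide": [0, -0.001, -0.06], "rotation": [0, 0, 0]}])

```text
time: 5.37
tcp_pos: [0.6538, 0.2219, 0.1274]
ee_rot: [-2.112, -2.323, 0.008]
ft_force: [0.7, 0.4, 0.1]
gripper_width: 0.0394
gripper_force: 0.0
```

```bash
python3 - <<'E'
from h import *
st()
b=tob([[.522,.3746,.0454]],BC,BA)[0]*1000; print(b)
goal(b[0],b[1],100,3.6)
d=optics.grab_frame("top")[0]; g=optics.grab_frame("side")[0]; cv2.imwrite("pics/t2.png",d); cv2.imwrite("pics/s2.png",cv2.resize(g[140:260,230:430],(800,480)))
E
```

```text
t 5.3667 board mm [ 78.4   2.8 127.4] yaw 0.33 tilt 0.32 F [0.7 0.4 0.1] w 0.0394 gf 0.0
[-39.15402808 166.66859958  45.4       ]
slide [ 0.1646 -0.1165  0.0277] rot [-0.0053  0.0017 -0.0571]
```

View pics/s2.png

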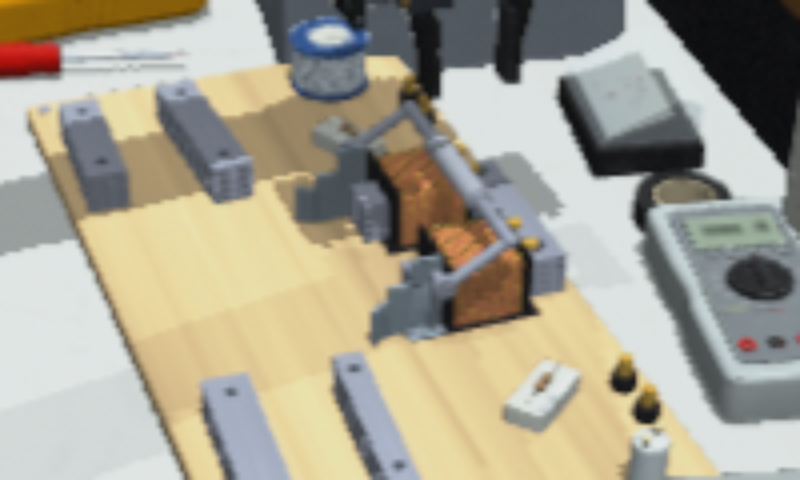

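Side crop: bail lies back over the coils (cross-bar about (450,160)), seat empty, bar_a at (205,140) unmoved. I go to bar_a.

Request:
arm_command(moves=[{"gripper": -0.25, "slide": [0.033, -0.023, 0], "rotation": [0, 0, -0.01]}, {"gripper": -0.25, "slide": [0.066, -0.046, 0], "rotation": [0, 0, -0.02]}, {"gripper": -0.25, "slide": [0.099, -0.07, 0.005], "rotation": [0, 0, -0.04]}, {"gripper": -0.25, "slide": [0.132, -0.093, 0.015], "rotation": [0, 0, -0.057]}, {"gripper": -0.25, "slide": [0.165, -0.1165, 0.025], "rotation": [-0.002, 0, -0.057]}])

```text
time: 5.88
tcp_pos: [0.5246, 0.3781, 0.1078]
ee_rot: [2.044, 2.382, 0.013]
ft_force: [0.1, 0.2, -0.5]
gripper_width: 0.0544
gripper_force: 0.0
```

Request:
arm_command(moves=[{"gripper": -0.25, "slide": [0, 0, 0.01], "rotation": [0, 0, 0]}, {"gripper": -0.25, "slide": [0, 0, 0.03], "rotation": [0, 0, 0]}, {"gripper": -0.25, "slide": [0, 0, 0.04], "rotation": [0, 0, 0]}, {"gripper": -0.25, "slide": [0, 0, 0.04], "rotation": [0, 0, 0]}])

```text
time: 6.22
tcp_pos: [0.5234, 0.3744, 0.064]
ee_rot: [2.046, 2.382, -0.001]
ft_force: [0.1, -0.8, -0.6]
gripper_width: 0.0545
gripper_force: 0.0
```

```bash
python3 - <<'E'
from h import *
st()
goal(-39.2,166.7,26,3.6)
t=optics.grab_frame("top")[0]; s=optics.grab_frame("side")[0]
cv2.imwrite("pics/g3.png",np.hstack([cv2.resize(t[225:305,140:240],(400,320)),cv2.resize(s[140:220,230:330],(400,320))]))
E
```

```text
t 6.2167 board mm [-37.7 166.4  64. ] yaw 3.56 tilt 0.1 F [ 0.1 -0.8 -0.6] w 0.0545 gf 0.0
slide [ 0.0005 -0.0015  0.038 ] rot [ 0.0002  0.0017 -0.0008]
```

View pics/g3.png

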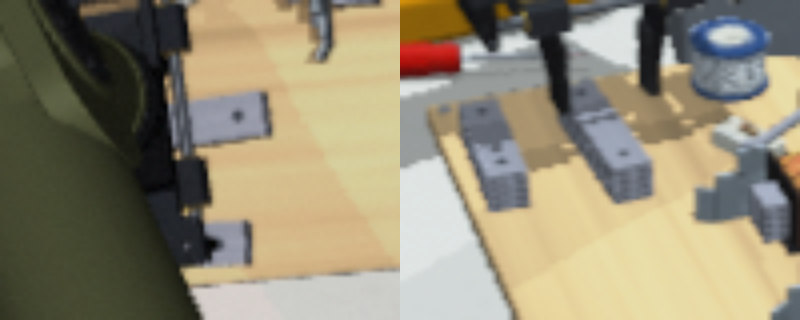

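Request:
arm_command(moves=[{"gripper": -0.25, "slide": [0, -0.001, 0.012], "rotation": [0, 0, 0]}, {"gripper": -0.25, "slide": [0, -0.001, 0.024], "rotation": [0, 0, 0]}, {"gripper": -0.25, "slide": [0, -0.001, 0.034], "rotation": [0, 0, 0]}, {"gripper": -0.25, "slide": [0, -0.001, 0.038], "rotation": [0, 0, 0]}, {"gripper": -0.25, "slide": [0, -0.001, 0.038], "rotation": [0, 0, 0]}])

```text
time: 6.73
tcp_pos: [0.5218, 0.3743, 0.0261]
ee_rot: [2.046, 2.383, -0.003]
ft_force: [-0.9, -0.3, -0.1]
gripper_width: 0.0543
gripper_force: 0.0
```

Request:
arm_command(moves=[{"gripper": 0.6, "slide": [0, 0, 0], "rotation": [0, 0, 0]}, {"gripper": 0.6, "slide": [0, 0, 0], "rotation": [0, 0, 0]}, {"gripper": 0.6, "slide": [0, 0, 0], "rotation": [0, 0, 0]}, {"gripper": 0.6, "slide": [0, 0, 0], "rotation": [0, 0, 0]}, {"gripper": 0.6, "slide": [0, 0, 0], "rotation": [0, 0, 0]}], newtons=15)

```text
time: 7.15
tcp_pos: [0.5223, 0.3753, 0.0285]
ee_rot: [2.046, 2.383, 0.002]
ft_force: [-6.4, -1.2, 5.1]
gripper_width: 0.0287
gripper_force: 3.3
```

```bash
python3 -c "
from h import *
st();goal(-55,100,26,0)"
```

```text
t 7.15 board mm [-38.7 167.3  28.5] yaw 3.58 tilt 0.06 F [-6.4 -1.2  5.1] w 0.0287 gf 3.3
slide [-0.0662 -0.0204  0.0025] rot [ 0.001  -0.0003  0.0625]
```

Request:
arm_command(moves=[{"gripper": 0.6, "slide": [0, 0, 0], "rotation": [0, 0, 0]}, {"gripper": 0.6, "slide": [0, 0, 0], "rotation": [0, 0, 0]}])

```text
time: 7.32
tcp_pos: [0.5219, 0.3753, 0.0285]
ee_rot: [2.046, 2.384, 0.001]
ft_force: [-4.6, -0.6, 6.5]
gripper_width: 0.0278
gripper_force: 15.0
```

```bash
python3 -c "
from h import *
st();goal(-55,100,26,0);print(manip.state()['moment'])"
```

```text
t 7.3167 board mm [-39.2 167.3  28.5] yaw 3.6 tilt 0.03 F [-4.6 -0.6  6.5] w 0.0278 gf 15.0
slide [-0.0662 -0.02    0.0025] rot [ 0.0004 -0.0001  0.0628]
[-0.41935574  1.06128644 -0.00393343]
```

Gripped on 27.8 mm (the thickness fits bar_a), with a slight downward press so it won't lift. I slide it.

Request:
arm_command(moves=[{"gripper": 0.6, "slide": [-0.008, -0.006, 0], "rotation": [0, 0, 0.01]}, {"gripper": 0.6, "slide": [-0.02, -0.012, 0], "rotation": [0, 0, 0.025]}, {"gripper": 0.6, "slide": [-0.035, -0.016, 0], "rotation": [0, 0, 0.04]}, {"gripper": 0.6, "slide": [-0.05, -0.018, 0], "rotation": [0, 0, 0.055]}, {"gripper": 0.6, "slide": [-0.066, -0.02, 0], "rotation": [0, 0, 0.063]}])

```text
time: 7.73
tcp_pos: [0.5132, 0.3075, 0.0285]
ee_rot: [2.12, 2.318, 0.007]
ft_force: [0.7, 5.1, 0.5]
gripper_width: 0.0279
gripper_force: 15.0
```

```bash
python3 -c "
from h import *
st();goal(-50,0,26,0)"
```

```text
t 7.7333 board mm [-53.9 100.6  28.5] yaw -0.02 tilt 0.26 F [0.7 5.1 0.5] w 0.0279 gf 15.0
slide [-0.1006  0.004   0.0023] rot [ 0.0038 -0.0024 -0.0004]
```

Request:
arm_command(moves=[{"gripper": 0.6, "slide": [-0.015, 0, 0.001], "rotation": [0, 0, 0]}, {"gripper": 0.6, "slide": [-0.035, 0, 0.001], "rotation": [0, 0, 0]}, {"gripper": 0.6, "slide": [-0.055, 0, 0.001], "rotation": [0, 0, 0]}, {"gripper": 0.6, "slide": [-0.075, 0.002, 0.001], "rotation": [0, 0, 0]}, {"gripper": 0.6, "slide": [-0.09, 0.004, 0.001], "rotation": [0, 0, 0]}])

```text
time: 8.15
tcp_pos: [0.5259, 0.2172, 0.0285]
ee_rot: [2.121, 2.316, 0.008]
ft_force: [-1.0, 5.7, 6.2]
gripper_width: 0.028
gripper_force: 15.0
```

Request:
arm_command(moves=[{"gripper": 0.6, "slide": [-0.01, 0, 0], "rotation": [0, 0, 0]}, {"gripper": 0.6, "slide": [-0.01, 0, 0], "rotation": [0, 0, 0]}, {"gripper": 0.6, "slide": [-0.01, 0, 0], "rotation": [0, 0, 0]}])

```text
time: 8.4
tcp_pos: [0.5277, 0.2045, 0.0285]
ee_rot: [2.122, 2.312, 0.004]
ft_force: [0.1, -1.9, 7.6]
gripper_width: 0.0279
gripper_force: 15.0
```

```bash
python3 - <<'E'
from h import *
st();goal(-50,0,26,0)
t,dt=optics.grab_frame("top"); s,ds=optics.grab_frame("side"); np.save("s4.npy",ds); cv2.imwrite("pics/t4.png",t); cv2.imwrite("pics/s4f.png",s)
cv2.imwrite("pics/g4.png",np.hstack([cv2.resize(t[190:270,180:280],(400,320)),cv2.resize(s[150:230,270:370],(400,320))]))
E
```

```text
t 8.4 board mm [-48.7  -3.3  28.5] yaw -0.23 tilt 0.26 F [ 0.1 -1.9  7.6] w 0.0279 gf 15.0
slide [ 0.0033 -0.0013  0.0025] rot [ 0.0044  0.0009 -0.004 ]
```

View pics/g4.png

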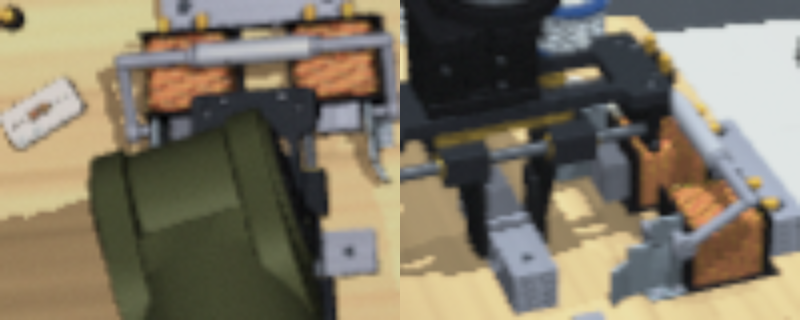

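Bar is in front of the seat. Its right end shows in the top crop at (377,250), i.e. px (274,252). I measure its lateral position and angle.

```bash
python3 - <<'E'
from h import *
t=cv2.imread("pics/t4.png"); hsv=cv2.cvtColor(t,cv2.COLOR_BGR2HSV)
m=np.zeros((480,640),np.uint8); m[240:265,262:282]=((hsv[240:265,262:282,1]<60)&(hsv[240:265,262:282,2]>90))*255
k=max(cv2.findContours(m,cv2.RETR_EXTERNAL,cv2.CHAIN_APPROX_NONE)[0],key=cv2.contourArea).reshape(-1,2)
P=tob(plane("top",k,.046),BC,BA)*1000; print("bar right end: x",P[:,0].min().round(1),P[:,0].max().round(1),"y min",P[:,1].min().round(1))
for lo,fn in((True,"front"),(False,"back")):
    e=[]
    for u in range(263,273):
        v=np.nonzero(m[:,u])[0]
        if len(v)>5: e.append((u,v.max()+.5 if lo else v.min()-.5))
    e=tob(plane("top",e,.046),BC,BA)*1000; f=np.polyfit(e[:,1],e[:,0],1); print(fn,"slope deg",np.degrees(np.arctan(-f[0])).round(2),"x at mean",e[:,0].mean().round(1))
for n in("top","side"): print(n,"board corners of seat ends px",proj(n,[np.r_[BC+np.array([[np.cos(BA),-np.sin(BA)],[np.sin(BA),np.cos(BA)]])@[-.004,y],.018] for y in(-.071,.071)]).round(1).tolist())
K=max(cv2.findContours(m,cv2.RETR_EXTERNAL,cv2.CHAIN_APPROX_NONE)[0],key=cv2.contourArea); print(cv2.boundingRect(K))
E
```

```text
bar right end: x -63.2 -33.1 y min -63.3
front slope deg -1.75 x at mean -63.1
back slope deg -1.73 x at mean -32.9
top board corners of seat ends px [[276.1, 235.5], [221.0, 240.2]]
side board corners of seat ends px [[322.8, 224.9], [304.2, 194.3]]
(262, 247, 13, 13)
```

Request:
arm_command(moves=[{"gripper": 0.6, "slide": [0.0035, 0, 0], "rotation": [0, 0, 0]}, {"gripper": 0.6, "slide": [0.0035, 0.006, 0], "rotation": [0, 0, -0.004]}, {"gripper": 0.6, "slide": [0.0035, 0.014, 0], "rotation": [0, 0, -0.004]}, {"gripper": 0.6, "slide": [0.0035, 0.022, 0], "rotation": [0, 0, -0.004]}, {"gripper": 0.6, "slide": [0.0035, 0.028, 0], "rotation": [0, 0, -0.004]}])

```text
time: 8.92
tcp_pos: [0.5495, 0.21, 0.0276]
ee_rot: [-2.115, -2.317, 0.012]
ft_force: [-14.0, -3.4, 18.4]
gripper_width: 0.0279
gripper_force: 15.0
```

Request:
arm_command(moves=[{"gripper": 0.6, "slide": [0, 0.005, 0], "rotation": [0, 0, 0]}, {"gripper": 0.6, "slide": [0, 0.01, 0], "rotation": [0, 0, 0]}, {"gripper": 0.6, "slide": [0, 0.015, 0], "rotation": [0, 0, 0]}, {"gripper": 0.6, "slide": [0, 0.018, 0], "rotation": [0, 0, 0]}, {"gripper": 0.6, "slide": [0, 0.018, 0], "rotation": [0, 0, 0]}])

```text
time: 9.33
tcp_pos: [0.5682, 0.2124, 0.0276]
ee_rot: [-2.115, -2.318, 0.009]
ft_force: [-10.8, -1.5, 13.6]
gripper_width: 0.0279
gripper_force: 15.0
```

```bash
python3 - <<'E'
from h import *
st();goal(10,0,26,0); print(manip.state()['moment'])
t,dt=optics.grab_frame("top"); s,ds=optics.grab_frame("side"); cv2.imwrite("pics/t5.png",t)
cv2.imwrite("pics/g5.png",np.hstack([cv2.resize(t[190:270,200:300],(400,320)),cv2.resize(s[150:230,280:380],(400,320))]))
E
```

```text
t 9.3333 board mm [-7.7  1.  27.6] yaw 0.11 tilt 0.39 F [-10.8  -1.5  13.6] w 0.0279 gf 15.0
slide [-0.0011  0.0177  0.0015] rot [-0.0065  0.0018  0.002 ]
[-0.44451184  2.5898319  -0.00435472]
```

View pics/g5.png

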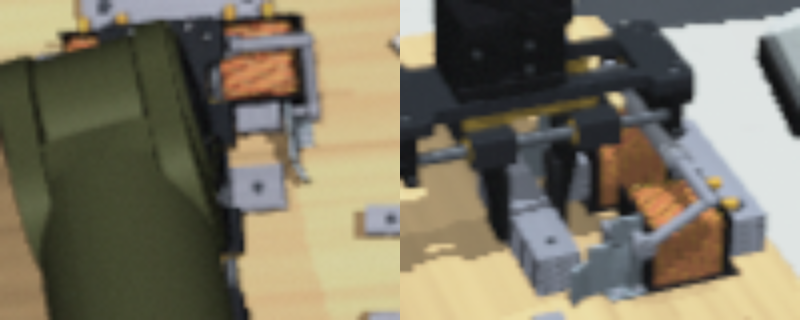

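Bar right end at crop (287,185) sits inside the cheek tip at (305,180). I slide on, then creep home.

Request:
arm_command(moves=[{"gripper": 0.6, "slide": [-0.0005, 0.004, -0.0005], "rotation": [0, 0, 0]}, {"gripper": 0.6, "slide": [-0.001, 0.008, -0.0005], "rotation": [0, 0, 0]}, {"gripper": 0.6, "slide": [-0.001, 0.012, -0.0005], "rotation": [0, 0, 0]}, {"gripper": 0.6, "slide": [-0.001, 0.015, -0.0005], "rotation": [0, 0, 0]}, {"gripper": 0.6, "slide": [-0.001, 0.017, -0.0005], "rotation": [0, 0, 0]}])

```text
time: 9.85
tcp_pos: [0.5849, 0.2132, 0.0277]
ee_rot: [-2.115, -2.319, 0.01]
ft_force: [-11.0, -0.3, 12.6]
gripper_width: 0.028
gripper_force: 15.0
```

Request:
arm_command(moves=[{"gripper": 0.6, "slide": [0, 0.001, 0], "rotation": [0, 0, 0]}, {"gripper": 0.6, "slide": [0, 0.002, 0], "rotation": [0, 0, 0]}, {"gripper": 0.6, "slide": [0, 0.003, 0], "rotation": [0, 0, 0]}])

```text
time: 10.1
tcp_pos: [0.5875, 0.2134, 0.0276]
ee_rot: [-2.115, -2.318, 0.01]
ft_force: [-10.9, -0.7, 11.5]
gripper_width: 0.0281
gripper_force: 15.0
```

```bash
python3 - <<'E'
from h import *
st(); print(manip.state()['moment'])
E
```

```text
t 10.1 board mm [11.7  0.2 27.6] yaw 0.13 tilt 0.43 F [-10.9  -0.7  11.5] w 0.0281 gf 15.0
[-0.23452618  2.60880226  0.00885561]
```

Request:
arm_command(moves=[{"gripper": 0.6, "slide": [0, 0.001, 0], "rotation": [0, 0, 0]}, {"gripper": 0.6, "slide": [0, 0.002, 0], "rotation": [0, 0, 0]}])

```text
time: 10.27
tcp_pos: [0.5895, 0.2135, 0.0277]
ee_rot: [-2.115, -2.319, 0.01]
ft_force: [-10.5, -1.1, 10.8]
gripper_width: 0.0279
gripper_force: 15.0
```

Request:
arm_command(moves=[{"gripper": 0.6, "slide": [0, 0.001, 0], "rotation": [0, 0, 0]}, {"gripper": 0.6, "slide": [0, 0.001, 0], "rotation": [0, 0, 0]}])

```text
time: 10.43
tcp_pos: [0.5906, 0.2136, 0.0276]
ee_rot: [-2.115, -2.319, 0.01]
ft_force: [-10.4, -0.5, 11.6]
gripper_width: 0.028
gripper_force: 15.0
```

Request:
arm_command(moves=[{"gripper": 0.6, "slide": [0, 0.001, 0], "rotation": [0, 0, 0]}, {"gripper": 0.6, "slide": [0, 0.001, 0], "rotation": [0, 0, 0]}])

```text
time: 10.6
tcp_pos: [0.5906, 0.2136, 0.0276]
ee_rot: [-2.114, -2.318, 0.013]
ft_force: [-13.2, -1.6, 13.4]
gripper_width: 0.028
gripper_force: 15.0
```

```bash
python3 - <<'E'
from h import *
st(); print(manip.state()['moment'])
E
```

```text
t 10.6 board mm [14.8  0.2 27.6] yaw 0.14 tilt 0.54 F [-13.2  -1.6  13.4] w 0.028 gf 15.0
[-0.42516618  2.96097907  0.02482611]
```

Contact at x = 14.8 (this matches the -1 mm offset seen at the sleeve). A little more push squares it against both poles.

Request:
arm_command(moves=[{"gripper": 0.6, "slide": [0, 0.001, 0], "rotation": [0, 0, 0]}, {"gripper": 0.6, "slide": [0, 0.002, 0], "rotation": [0, 0, 0]}, {"gripper": 0.6, "slide": [0, 0.002, 0], "rotation": [0, 0, 0]}])

```text
time: 10.85
tcp_pos: [0.5906, 0.2136, 0.0275]
ee_rot: [-2.112, -2.316, 0.018]
ft_force: [-17.7, -1.7, 18.4]
gripper_width: 0.028
gripper_force: 15.0
```

```bash
python3 - <<'E'
from h import *
st(); print(manip.state()['moment'])
E
```

```text
t 10.85 board mm [14.8  0.2 27.5] yaw 0.14 tilt 0.78 F [-17.7  -1.7  18.4] w 0.028 gf 15.0
[-0.63195522  4.08446971 -0.07073394]
```

Request:
arm_command(moves=[{"gripper": 0.15, "slide": [0, -0.003, -0.001], "rotation": [0, 0, 0]}, {"gripper": 0.15, "slide": [0, -0.003, -0.001], "rotation": [0, 0, 0]}, {"gripper": 0.15, "slide": [0, -0.003, -0.001], "rotation": [0, 0, 0]}, {"gripper": 0.15, "slide": [0, -0.003, -0.001], "rotation": [0, 0, 0]}])

```text
time: 11.18
tcp_pos: [0.5947, 0.2145, 0.0284]
ee_rot: [2.116, 2.319, 0.001]
ft_force: [-1.2, -0.7, -0.6]
gripper_width: 0.0366
gripper_force: 0.3
```

```bash
python3 - <<'E'
from h import *
st(); print(manip.state()['moment'])
E
```

```text
t 11.1833 board mm [19.   0.7 28.4] yaw 0.12 tilt 0.14 F [-1.2 -0.7 -0.6] w 0.0366 gf 0.3
[-0.21209261  0.14831307 -0.01350373]
```

Request:
arm_command(moves=[{"gripper": 0.15, "slide": [0, 0.001, 0], "rotation": [0, 0, 0]}, {"gripper": 0.15, "slide": [0, 0.002, 0], "rotation": [0, 0, 0]}, {"gripper": 0.15, "slide": [0, 0.003, 0], "rotation": [0, 0, 0]}, {"gripper": 0.15, "slide": [0, 0.003, 0], "rotation": [0, 0, 0]}])

```text
time: 11.52
tcp_pos: [0.5951, 0.215, 0.0281]
ee_rot: [-2.115, -2.321, 0.007]
ft_force: [-7.3, -3.7, 4.5]
gripper_width: 0.0373
gripper_force: 3.9
```

```bash
python3 - <<'E'
from h import *
st(); print(manip.state()['moment'])
E
```

```text
t 11.5167 board mm [19.4  1.2 28.1] yaw 0.18 tilt 0.27 F [-7.3 -3.7  4.5] w 0.0373 gf 3.9
[-8.48342197e-01  1.78573181e+00  1.46464585e-03]
```

Bar doesn't move further under 7 N of push. I centre the fingers, lift off and look.

Request:
arm_command(moves=[{"gripper": 0.1, "slide": [0, -0.0075, 0], "rotation": [0, 0, 0]}, {"gripper": 0.1, "slide": [0, -0.0075, 0], "rotation": [0, 0, 0]}, {"gripper": 0.1, "slide": [0, -0.0075, -0.02], "rotation": [0, 0, 0]}, {"gripper": 0.1, "slide": [0, -0.0075, -0.05], "rotation": [0, 0, 0]}, {"gripper": 0.1, "slide": [0, -0.0075, -0.09], "rotation": [0, 0, 0]}])

```text
time: 11.93
tcp_pos: [0.5883, 0.2157, 0.117]
ee_rot: [2.115, 2.323, -0.004]
ft_force: [1.3, 1.6, -0.3]
gripper_width: 0.0392
gripper_force: 0.0
```

Request:
arm_command(moves=[{"gripper": 0.1, "slide": [0.03, -0.02, -0.02], "rotation": [0, 0, 0]}, {"gripper": 0.1, "slide": [0.06, -0.04, -0.03], "rotation": [0, 0, 0]}, {"gripper": 0.1, "slide": [0.09, -0.06, -0.03], "rotation": [0, 0, 0]}, {"gripper": 0.1, "slide": [0.12, -0.08, -0.03], "rotation": [0, 0, 0]}, {"gripper": 0.1, "slide": [0.15, -0.1, -0.03], "rotation": [0, 0, 0]}])

```text
time: 12.35
tcp_pos: [0.4758, 0.3581, 0.1495]
ee_rot: [2.115, 2.321, 0.008]
ft_force: [0.1, -0.1, -0.1]
gripper_width: 0.0394
gripper_force: 0.0
```

```bash
python3 - <<'E'
from h import *
st();goal(78,2,130)
t,dt=optics.grab_frame("top"); s,ds=optics.grab_frame("side"); cv2.imwrite("pics/t6.png",t)
cv2.imwrite("pics/g6.png",np.hstack([cv2.resize(t[190:260,205:295],(450,350)),cv2.resize(s[160:230,300:370],(350,350))]))
X=None
for n,d in(("top",dt),("side",ds)):
    v,u=np.mgrid[0:480,0:640]; X=tob(depthpts(n,np.c_[u.ravel(),v.ravel()],d),BC,BA)*1000
    for y0,y1 in((35,57),(-20,20),(-57,-35)):
        S=X[(X[:,0]>-15)&(X[:,0]<60)&(X[:,1]>y0)&(X[:,1]<y1)&(X[:,2]>38)&(X[:,2]<54)]
        if len(S): print(n,(y0,y1),len(S),"x",np.percentile(S[:,0],[1,5,50,95]).round(1),"z",np.median(S[:,2]).round(1))
E
```

```text
t 12.35 board mm [-86.7 154.3 149.5] yaw 0.2 tilt 0.31 F [ 0.1 -0.1 -0.1] w 0.0394 gf 0.0
slide [-0.1529  0.164   0.0199] rot [ 0.0048 -0.0024  0.0035]
top (35, 57) 161 x [ 1.9  3.5 24.9 45.6] z 45.6
top (-20, 20) 177 x [ 1.8  2.4 16.2 28.8] z 45.7
top (-57, -35) 163 x [ 1.8  2.9 24.5 45.3] z 46.3
side (35, 57) 96 x [-1.9 -1.3 21.1 42.5] z 46.2
side (-20, 20) 139 x [-2.2 -1.5 14.7 55.7] z 45.9
side (-57, -35) 75 x [-1.7 -1.4 11.4 31.6] z 45.7
```

View pics/g6.png

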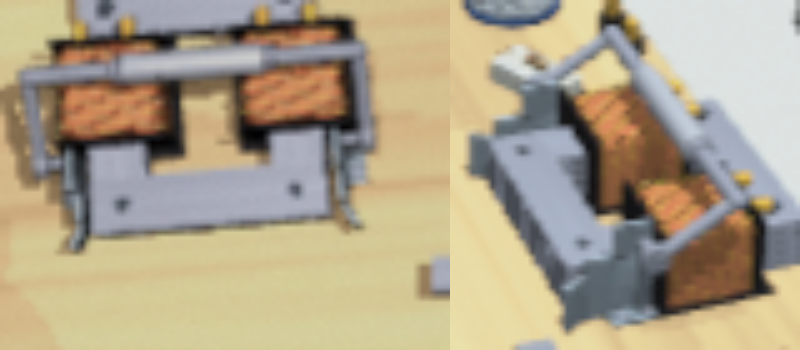

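The bar lies flush on both pole faces (front edge at x = 1.8–1.9 mm left, middle and right; nominal 2) with the bail still back at crop (190,60). Back to the bail.

Request:
arm_command(moves=[{"gripper": 0.15, "slide": [-0.025, 0.025, 0], "rotation": [0, 0, 0]}, {"gripper": 0.15, "slide": [-0.05, 0.052, 0], "rotation": [0, 0, 0]}, {"gripper": 0.15, "slide": [-0.075, 0.079, 0], "rotation": [0, 0, 0]}, {"gripper": 0.15, "slide": [-0.1, 0.106, 0.005], "rotation": [0, 0, 0]}, {"gripper": 0.15, "slide": [-0.125, 0.133, 0.01], "rotation": [0, 0, 0]}])

```text
time: 12.87
tcp_pos: [0.6227, 0.243, 0.1395]
ee_rot: [2.113, 2.321, 0.007]
ft_force: [0.1, -0.3, 0.6]
gripper_width: 0.0367
gripper_force: 0.0
```

Request:
arm_command(moves=[{"gripper": 0.15, "slide": [-0.02, 0.022, 0.005], "rotation": [0, 0, 0]}, {"gripper": 0.15, "slide": [-0.028, 0.031, 0.01], "rotation": [0, 0, 0]}, {"gripper": 0.15, "slide": [-0.028, 0.031, 0.02], "rotation": [0, 0, 0]}, {"gripper": 0.15, "slide": [-0.028, 0.031, 0.03], "rotation": [0, 0, 0]}, {"gripper": 0.15, "slide": [-0.028, 0.031, 0.03], "rotation": [0, 0, 0]}])

```text
time: 13.28
tcp_pos: [0.6509, 0.2208, 0.1056]
ee_rot: [-2.111, -2.323, 0.003]
ft_force: [-0.6, 0.7, -1.6]
gripper_width: 0.0372
gripper_force: 0.0
```

```bash
python3 - <<'E'
from h import *
st();goal(78.5,2,71)
E
```

```text
t 13.2833 board mm [ 75.5   1.9 105.6] yaw 0.34 tilt 0.18 F [-0.6  0.7 -1.6] w 0.0372 gf 0.0
slide [0.     0.0032 0.0345] rot [-0.0031 -0.0005  0.0059]
```

Request:
arm_command(moves=[{"gripper": 0.15, "slide": [0, 0.003, 0], "rotation": [0, 0, 0]}, {"gripper": 0.15, "slide": [0, 0.003, 0.012], "rotation": [0, 0, 0]}, {"gripper": 0.15, "slide": [0, 0.003, 0.024], "rotation": [0, 0, 0]}, {"gripper": 0.15, "slide": [0, 0.003, 0.034], "rotation": [0, 0, 0]}, {"gripper": 0.15, "slide": [0, 0.003, 0.034], "rotation": [0, 0, 0]}])

```text
time: 13.7
tcp_pos: [0.6545, 0.2191, 0.0713]
ee_rot: [-2.114, -2.322, 0.005]
ft_force: [-0.3, -0.7, -0.8]
gripper_width: 0.0368
gripper_force: 0.0
```

Request:
arm_command(moves=[{"gripper": 0.8, "slide": [0, 0, 0], "rotation": [0, 0, 0]}, {"gripper": 0.8, "slide": [0, 0, 0], "rotation": [0, 0, 0]}, {"gripper": 0.8, "slide": [0, 0, 0], "rotation": [0, 0, 0]}, {"gripper": 0.8, "slide": [0, 0, 0], "rotation": [0, 0, 0]}, {"gripper": 0.8, "slide": [0, 0, 0], "rotation": [0, 0, 0]}])

```text
time: 14.12
tcp_pos: [0.6536, 0.219, 0.0743]
ee_rot: [-2.113, -2.32, 0.006]
ft_force: [-7.2, -1.3, 1.2]
gripper_width: 0.0151
gripper_force: 15.0
```

```bash
python3 - <<'E'
from h import *
st()
E
```

```text
t 14.1167 board mm [78.  -0.1 74.3] yaw 0.21 tilt 0.3 F [-7.2 -1.3  1.2] w 0.0151 gf 15.0
```

Request:
arm_command(moves=[{"gripper": 0.8, "slide": [0, -0.005, -0.0065], "rotation": [0, 0, 0]}, {"gripper": 0.8, "slide": [0, -0.0105, -0.0125], "rotation": [0, 0, 0]}, {"gripper": 0.8, "slide": [0, -0.0175, -0.0175], "rotation": [0, 0, 0]}, {"gripper": 0.8, "slide": [0, -0.025, -0.021], "rotation": [0, 0, 0]}, {"gripper": 0.8, "slide": [0, -0.033, -0.023], "rotation": [0, 0, 0]}])

```text
time: 14.53
tcp_pos: [0.6226, 0.2162, 0.0972]
ee_rot: [2.115, 2.322, 0.001]
ft_force: [-0.3, 1.4, -12.6]
gripper_width: 0.0153
gripper_force: 15.0
```

Request:
arm_command(moves=[{"gripper": 0.8, "slide": [0, -0.008, -0.0005], "rotation": [0, 0, 0]}, {"gripper": 0.8, "slide": [0, -0.0165, 0], "rotation": [0, 0, 0]}, {"gripper": 0.8, "slide": [0, -0.0245, 0.002], "rotation": [0, 0, 0]}, {"gripper": 0.8, "slide": [0, -0.032, 0.0055], "rotation": [0, 0, 0]}, {"gripper": 0.8, "slide": [0, -0.0385, 0.0105], "rotation": [0, 0, 0]}])

```text
time: 14.95
tcp_pos: [0.5865, 0.2129, 0.0899]
ee_rot: [2.114, 2.32, 0.009]
ft_force: [-2.6, -0.4, 6.9]
gripper_width: 0.0149
gripper_force: 15.0
```

```bash
python3 - <<'E'
from h import *
st()
E
```

```text
t 14.95 board mm [10.7 -0.1 89.9] yaw 0.19 tilt 0.35 F [-2.6 -0.4  6.9] w 0.0149 gf 15.0
```

Request:
arm_command(moves=[{"gripper": 0.8, "slide": [0, -0.006, 0.006], "rotation": [0, 0, 0]}, {"gripper": 0.8, "slide": [0, -0.0105, 0.0125], "rotation": [0, 0, 0]}, {"gripper": 0.8, "slide": [0, -0.014, 0.02], "rotation": [0, 0, 0]}, {"gripper": 0.8, "slide": [0, -0.016, 0.0265], "rotation": [0, 0, 0]}, {"gripper": 0.8, "slide": [0, -0.016, 0.0265], "rotation": [0, 0, 0]}])

```text
time: 15.37
tcp_pos: [0.5663, 0.2111, 0.0599]
ee_rot: [-2.113, -2.321, 0.004]
ft_force: [-5.8, -0.5, -2.5]
gripper_width: 0.0153
gripper_force: 15.0
```

```bash
python3 - <<'E'
from h import *
st()
E
```

```text
t 15.3667 board mm [-9.6 -0.1 59.9] yaw 0.23 tilt 0.22 F [-5.8 -0.5 -2.5] w 0.0153 gf 15.0
```

Request:
arm_command(moves=[{"gripper": 0.2, "slide": [0, 0, 0], "rotation": [0, 0, 0]}, {"gripper": 0.2, "slide": [0, 0, 0], "rotation": [0, 0, 0]}, {"gripper": 0.2, "slide": [0, 0, 0], "rotation": [0, 0, 0]}, {"gripper": 0.2, "slide": [0, 0, -0.018], "rotation": [0, 0, 0]}, {"gripper": 0.2, "slide": [0, 0, -0.035], "rotation": [0, 0, 0]}])

```text
time: 15.78
tcp_pos: [0.5703, 0.2104, 0.0963]
ee_rot: [2.115, 2.32, 0.003]
ft_force: [-0.0, 0.9, -0.1]
gripper_width: 0.0336
gripper_force: 0.0
```

Request:
arm_command(moves=[{"gripper": 1, "slide": [0, -0.007, 0], "rotation": [0, 0, 0]}, {"gripper": 1, "slide": [0, -0.007, 0], "rotation": [0, 0, 0]}, {"gripper": 1, "slide": [0, -0.007, 0], "rotation": [0, 0, 0]}, {"gripper": 1, "slide": [0, -0.007, 0], "rotation": [0, 0, 0]}, {"gripper": 1, "slide": [0, -0.007, 0], "rotation": [0, 0, 0]}])

```text
time: 16.2
tcp_pos: [0.5623, 0.2102, 0.0948]
ee_rot: [2.115, 2.322, 0.001]
ft_force: [-1.3, 0.2, 0.3]
gripper_width: 0.0091
gripper_force: 0.0
```

```bash
python3 - <<'E'
from h import *
st()
E
```

```text
t 16.2 board mm [-13.7  -0.7  94.8] yaw 0.2 tilt 0.07 F [-1.3  0.2  0.3] w 0.0091 gf 0.0
```

Request:
arm_command(moves=[{"gripper": 1, "slide": [0, -0.003, 0.008], "rotation": [0, 0, 0]}, {"gripper": 1, "slide": [0, -0.003, 0.016], "rotation": [0, 0, 0]}, {"gripper": 1, "slide": [0, -0.003, 0.022], "rotation": [0, 0, 0]}, {"gripper": 1, "slide": [0, -0.003, 0.028], "rotation": [0, 0, 0]}, {"gripper": 1, "slide": [0, -0.003, 0.034], "rotation": [0, 0, 0]}])

```text
time: 16.62
tcp_pos: [0.5595, 0.21, 0.0604]
ee_rot: [2.115, 2.322, 0.001]
ft_force: [-0.6, -0.3, -0.2]
gripper_width: 0.0004
gripper_force: 0.0
```

```bash
python3 - <<'E'
from h import *
st()
E
```

```text
t 16.6167 board mm [-16.5  -0.6  60.4] yaw 0.2 tilt 0.07 F [-0.6 -0.3 -0.2] w 0.0004 gf 0.0
```

No contact force where I expected the sleeve, so I look.

```bash
python3 - <<'E'
from h import *
t,dt=optics.grab_frame("top"); s,ds=optics.grab_frame("side")
cv2.imwrite("pics/g7.png",np.hstack([cv2.resize(t[190:260,205:295],(450,350)),cv2.resize(s[160:230,300:370],(350,350))]))
for n,d in(("top",dt),("side",ds)):
    v,u=np.mgrid[0:480,0:640]; X=tob(depthpts(n,np.c_[u.ravel(),v.ravel()],d),BC,BA)*1000
    for y0,y1 in((38,72),(-72,-38),(-34,-15)):
        S=X[(X[:,0]>-25)&(X[:,0]<36)&(X[:,1]>y0)&(X[:,1]<y1)&(X[:,2]>55)&(X[:,2]<120)]
        if len(S): print(n,(y0,y1),len(S),"x",np.percentile(S[:,0],[5,50,95]).round(1),"z",np.percentile(S[:,2],[5,50,95]).round(1))
E
```

```text
top (-72, -38) 38 x [-12.9  -6.9  33.7] z [55.3 58.1 71.6]
top (-34, -15) 15 x [-13.6  -8.1  -3.2] z [55.6 59.2 64.3]
side (38, 72) 21 x [22.4 28.6 34.8] z [55.2 60.6 67.1]
side (-72, -38) 57 x [-15.3  20.5  32.7] z [55.2 57.4 70.7]
side (-34, -15) 27 x [-19.  -13.4  -7. ] z [ 55.7  57.5 109.9]
```

View pics/g7.png

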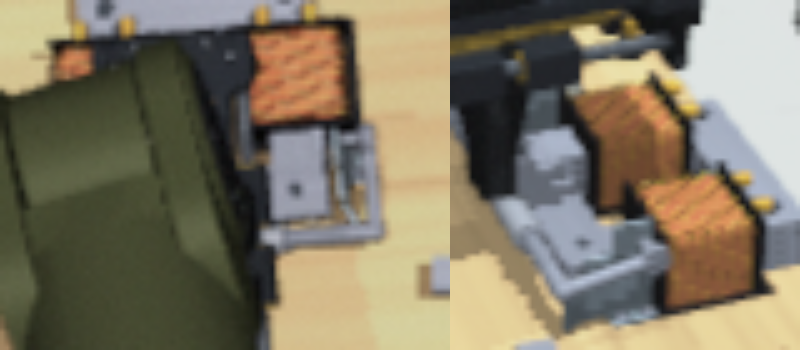

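The bail cross-bar is in front of the yoke, with its top at z ≈ 58–60 right under the fingertips (crop (510,210)). I press it down in steps.

Request:
arm_command(moves=[{"gripper": 1, "slide": [0, 0, 0.003], "rotation": [0, 0, 0]}, {"gripper": 1, "slide": [0, 0, 0.006], "rotation": [0, 0, 0]}, {"gripper": 1, "slide": [0, 0, 0.009], "rotation": [0, 0, 0]}, {"gripper": 1, "slide": [0, 0, 0.0105], "rotation": [0, 0, 0]}])

```text
time: 17.05
tcp_pos: [0.5598, 0.2102, 0.0509]
ee_rot: [2.115, 2.321, 0.002]
ft_force: [0.4, 0.1, -0.7]
gripper_width: 0.0007
gripper_force: 0.0
```

Request:
arm_command(moves=[{"gripper": 1, "slide": [0, 0, 0.001], "rotation": [0, 0, 0]}, {"gripper": 1, "slide": [0, 0, 0.001], "rotation": [0, 0, 0]}])

```text
time: 17.22
tcp_pos: [0.5597, 0.2101, 0.0499]
ee_rot: [2.115, 2.321, 0.002]
ft_force: [-0.3, -0.6, -0.8]
gripper_width: 0.0005
gripper_force: 0.0
```

```bash
python3 - <<'E'
from h import *
st()
E
```

```text
t 17.2167 board mm [-16.3  -0.5  49.9] yaw 0.2 tilt 0.1 F [-0.3 -0.6 -0.8] w 0.0005 gf 0.0
```

```bash
python3 - <<'E'
from h import *
t,dt=optics.grab_frame("top"); s,ds=optics.grab_frame("side")
for n,d in(("top",dt),("side",ds)):
    v,u=np.mgrid[0:480,0:640]; X=tob(depthpts(n,np.c_[u.ravel(),v.ravel()],d),BC,BA)*1000
    for y0,y1 in((-72,-38),(-34,-12)):
        S=X[(X[:,0]>-25)&(X[:,0]<0)&(X[:,1]>y0)&(X[:,1]<y1)&(X[:,2]>28)&(X[:,2]<70)]
        if len(S): print(n,(y0,y1),len(S),"x",np.percentile(S[:,0],[5,50,95]).round(1),"z",np.percentile(S[:,2],[5,50,95]).round(1))
cv2.imwrite("pics/g8.png",np.hstack([cv2.resize(t[205:255,225:295],(420,300)),cv2.resize(s[180:230,300:350],(300,300))]))
E
```

```text
top (-72, -38) 53 x [-11.3  -7.1  -2.1] z [38.8 44.5 48.3]
top (-34, -12) 16 x [-14.2  -8.6  -3.9] z [42.7 49.3 53.9]
side (-72, -38) 63 x [-14.8 -10.   -0.9] z [38.4 45.1 48.3]
side (-34, -12) 59 x [-24.5 -13.7  -0.6] z [42.3 48.3 67.2]
```

View pics/g8.png

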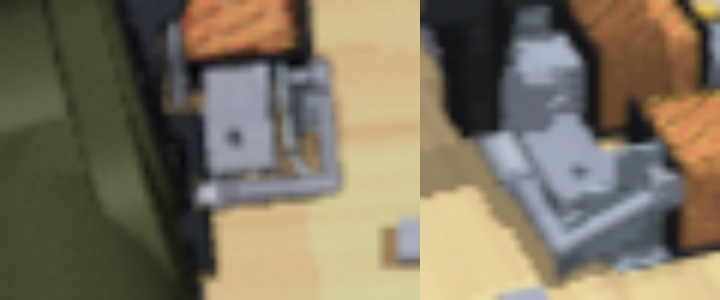

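The sleeve is following down (top now about 49.5 mm, rod at crop (270,188)). I press on until it jams.

Request:
arm_command(moves=[{"gripper": 1, "slide": [0, 0, 0.001], "rotation": [0, 0, 0]}, {"gripper": 1, "slide": [0, 0, 0.002], "rotation": [0, 0, 0]}, {"gripper": 1, "slide": [0, 0, 0.003], "rotation": [0, 0, 0]}, {"gripper": 1, "slide": [0, 0, 0.003], "rotation": [0, 0, 0]}])

```text
time: 17.65
tcp_pos: [0.5597, 0.2102, 0.0476]
ee_rot: [2.115, 2.322, 0.002]
ft_force: [-1.9, -0.8, 4.3]
gripper_width: 0.0005
gripper_force: 2.1
```

```bash
python3 - <<'E'
from h import *
st()
E
```

```text
t 17.65 board mm [-16.3  -0.4  47.6] yaw 0.2 tilt 0.09 F [-1.9 -0.8  4.3] w 0.0005 gf 2.1
```

Jamming begins at z = 47.6 (nominal sleeve top 48). I press to well above 10 N.

Request:
arm_command(moves=[{"gripper": 1, "slide": [0, 0, 0.001], "rotation": [0, 0, 0]}, {"gripper": 1, "slide": [0, 0, 0.002], "rotation": [0, 0, 0]}, {"gripper": 1, "slide": [0, 0, 0.002], "rotation": [0, 0, 0]}])

```text
time: 17.9
tcp_pos: [0.5595, 0.2103, 0.0468]
ee_rot: [2.116, 2.322, 0.002]
ft_force: [-5.4, -1.5, 11.7]
gripper_width: 0.0003
gripper_force: 6.7
```

Request:
arm_command(moves=[{"gripper": 1, "slide": [0, 0, 0.001], "rotation": [0, 0, 0]}, {"gripper": 1, "slide": [0, 0, 0.0015], "rotation": [0, 0, 0]}, {"gripper": 1, "slide": [0, 0, 0.0015], "rotation": [0, 0, 0]}])

```text
time: 18.15
tcp_pos: [0.5594, 0.2103, 0.0463]
ee_rot: [-2.116, -2.322, -0.002]
ft_force: [-8.6, -2.6, 18.5]
gripper_width: 0.0002
gripper_force: 10.1
```

```bash
python3 - <<'E'
from h import *
st()
E
```

```text
t 18.15 board mm [-16.6  -0.3  46.3] yaw 0.2 tilt 0.07 F [-8.6 -2.6 18.5] w 0.0002 gf 10.1
```

Request:
arm_command(moves=[{"gripper": 1, "slide": [0, 0, -0.003], "rotation": [0, 0, 0]}, {"gripper": 1, "slide": [0, -0.004, -0.006], "rotation": [0, 0, 0]}, {"gripper": 1, "slide": [0, -0.012, -0.02], "rotation": [0, 0, 0]}, {"gripper": 1, "slide": [0, -0.03, -0.05], "rotation": [0, 0, 0]}, {"gripper": 1, "slide": [0, -0.03, -0.09], "rotation": [0, 0, 0]}])

```text
time: 18.57
tcp_pos: [0.5242, 0.2061, 0.1304]
ee_rot: [-2.113, -2.321, 0.012]
ft_force: [0.2, 0.9, -0.0]
gripper_width: 0.0007
gripper_force: 0.0
```

Request:
arm_command(moves=[{"gripper": 1, "slide": [0.03, -0.02, -0.01], "rotation": [0, 0, 0]}, {"gripper": 1, "slide": [0.06, -0.04, -0.02], "rotation": [0, 0, 0]}, {"gripper": 1, "slide": [0.09, -0.06, -0.02], "rotation": [0, 0, 0]}, {"gripper": 1, "slide": [0.12, -0.08, -0.02], "rotation": [0, 0, 0]}, {"gripper": 1, "slide": [0.15, -0.09, -0.02], "rotation": [0, 0, 0]}])

```text
time: 18.98
tcp_pos: [0.4233, 0.3497, 0.1535]
ee_rot: [2.114, 2.324, 0.002]
ft_force: [0.8, -0.7, -0.6]
gripper_width: -0.0001
gripper_force: 0.0
```

```bash
python3 - <<'E'
from h import *
st()
t,dt=optics.grab_frame("top"); s,ds=optics.grab_frame("side")
cv2.imwrite("pics/g9.png",np.hstack([cv2.resize(t[175:305,140:365],(484,280)),cv2.resize(s[180:230,300:350],(280,280))]))
for n,d in(("top",dt),("side",ds)):
    v,u=np.mgrid[0:480,0:640]; X=tob(depthpts(n,np.c_[u.ravel(),v.ravel()],d),BC,BA)*1000
    for t_,x0,x1,y0,y1,z0 in(("sleeve",-10,-1,-33,33,40),("yoke",3,29,-57,-40,38),("yoke",3,29,40,57,38),("bar_d",-40,-10,-230,-110,40),("bar_c",-110,-60,-230,-110,40),("bar_b",-140,-90,110,240,40)):
        S=X[(X[:,0]>x0)&(X[:,0]<x1)&(X[:,1]>y0)&(X[:,1]<y1)&(X[:,2]>z0)&(X[:,2]<60)]
        if len(S): print(n,t_,len(S),np.median(S,0).round(1),"x5-95",np.percentile(S[:,0],[5,95]).round(1),"z75",np.percentile(S[:,2],75).round(1))
E
```

```text
t 18.9833 board mm [-139.7  150.7  153.5] yaw 0.28 tilt 0.08 F [ 0.8 -0.7 -0.6] w -0.0001 gf 0.0
top sleeve 93 [-5.9 -1.  47.7] x5-95 [-9.8 -1.6] z75 49.4
top yoke 68 [ 15.1 -48.3  46.7] x5-95 [ 4.7 26.7] z75 48.5
top yoke 63 [15.5 47.6 46.8] x5-95 [ 4.7 28. ] z75 49.7
top bar_d 214 [ -33.9 -156.1   45.8] x5-95 [-39.4 -26.5] z75 48.1
top bar_c 267 [-102.7 -162.6   45.7] x5-95 [-109.2  -95.3] z75 48.1
top bar_b 106 [-115.4  137.8   46. ] x5-95 [-127.7 -102.8] z75 48.2
side sleeve 45 [-5.1 -2.  47. ] x5-95 [-9.3 -1.3] z75 47.7
side yoke 37 [ 15.1 -47.6  46.1] x5-95 [ 4.8 25.3] z75 46.8
side yoke 38 [15.5 47.  46.1] x5-95 [ 4.5 27.6] z75 47.1
side bar_d 135 [ -35.8 -160.4   46. ] x5-95 [-39.6 -29.6] z75 46.7
side bar_c 190 [-104.3 -165.3   46.1] x5-95 [-109.4  -97.8] z75 47.1
side bar_b 229 [-115.7  165.8   45.8] x5-95 [-128.7 -102.4] z75 46.9
```

View pics/g9.png

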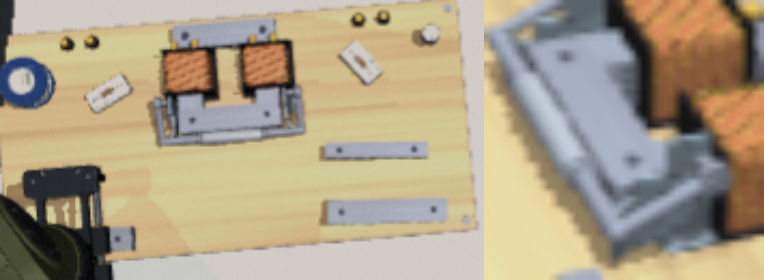

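The bail is jammed on the yoke's front, with the sleeve at x = -5.9 and its top at 47.7 mm, which is nominal. The yoke is flush, the other bars and parts are where they lay, and the arm is clear. I hand it in.

```bash
python3 -c "
from station import manip
print(manip.finish_job())"
```

```text
the job is handed in; nothing more can be done
None
```

Job handed in at about 19 s: bar_a is seated flat against both pole faces, the bail is pressed down and jammed on its front, the other bars and small parts are where they lay, and the arm is clear of everything.

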